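Crank the lifting platform up and lock it

ROBOT

A 7-joint arm with a two-finger parallel gripper is mounted at the origin on a cart in front of the work surface, level with it; the furniture and walls round the work are solid. World frame = base frame: x ahead of the robot, y to its left, z up, the work surface at z = 0. Lengths are in m, angles in rad, forces in N, time in s.
With the tool pointing down it reaches from about 0.425 to 0.875 m from the base axis. Payload 4.7 kg.
Tool frame: the origin (TCP) lies midway between the tips of the shut fingers; the grasp point (between the pads) lies 19 mm behind it (ctrl.grip_point_offset is the distance from the TCP to the grasp point, in m); z points along the fingers, y is the line along which they close (so a half turn about z gives the same grasp; the last joint's range is limited). The gripper opens to 87 mm and grips with 3 to 60 N. Pads are 19 mm wide; open, the fingers measure 117 mm over their backs; the gripper's body (75 mm by 190 mm) begins 51 mm behind the grasp point.
Start: joints at [-1.233, 0.321, -0.07, 1.45, 0.023, 1.371, -0.057], TCP at [0.207, 0.616, 0.223] pointing down, gripper open.
Joint ranges: [-2.86, 2.86], [-0.3, 2.09], [-1.38, 1.24], [0.06, 2.45], [-1.56, 4.7], [0.09, 2.05], [-2.69, 2.69]. Speed limits (rad/s): [2.57, 2.57, 3.14, 3.14, 3.14, 3.14, 3.14].

INTERFACE

Orientations are given as a rotation vector (axis times angle).
In Python, from bench import ctrl gives the robot as it stands. The module is installed in compiled form; this text tells all that it offers.
- The arm moves only by the shell command python3 -m handwheel 'ROWS' [OPENING] [FORCE]. ROWS is JSON, a list of rows, each an object of numbers: "x", "y", "z": the shift along the tool's x, y, z in m; "wx", "wy", "wz": the turn, a rotation vector about the tool's x, y, z in degrees. A call has 1 to 10 rows; each row is the pose to reach, as a shift and turn from the pose commanded when the call began, along the tool's axes at that moment; what a row does not reach only later rows make up. A row lasts 1/12 s, in which the tool goes at most 41.7 mm and 7.16 degrees, less where a joint would pass 70% of its speed; a pose out of reach is approached as far as the arm can. A call with a gripper value outside its range is refused whole. OPENING is the finger opening in m, from 0 to 0.087, set as the call begins (- or left out, the last holds). The fingers move at their own pace and stop on an object; FORCE is the grip in N (left out, the last holds). Time passes only in rows, so rows that repeat a pose let the fingers close. It gives the time, the measured TCP pose, the force, the opening and the grip force at its end, in the units of the state.
- ctrl.get_state(): the state, without advancing time (a new reading comes with each control period).
- ctrl.get_image(name): name is "side" or "top"; returns a dict with "image" (480x640x3 uint8, red, green, blue), "K" (3x3 intrinsics, pixels), "world_to_cam" (4x4, takes a point from world to camera coordinates). Camera axes: x right, y down, z forward; pixel columns grow to the right and rows downward; lengths in m; the calibration is good to about 2 mm. A picture is of the moment at which its call begins. There is no depth.
- ctrl.close_job(): hands the job in; it is judged then, once.
The state is a dict: "time": time; "joint_positions": joint angles; "qd": joint speeds; "joint_torque": joint torques, N m; "position": TCP position; "tool_rot": TCP orientation; "ft_force": force on the tool from outside, world axes, zero at the start; "torque": the same for the moment, N m; "grip_width": opening from 0.0 (shut) to 1.0 (fully open); "grip_force": force on a finger pad.
Only numpy, scipy, OpenCV 4.12 (cv2) and the standard library are available. Lean on these libraries where they do the work, as an engineer would, in place of code of your own. Each camera call takes 0.05 s, during which the arm holds its last target. There are 200 camera calls.

TASK

Draw the lock bolt of the hand-cranked lifting platform fully out, crank the platform with its foil-covered beaker all the way up to its top stop (one and a half turns clockwise, seen facing the crank), then push the bolt fully home again so that the crank is locked, and let go of everything. Keep the beaker standing on the platform, and do not disturb the blue-lidded box, the small glass beaker and the brown bottle that stand on the worktop near by.

Things in the scene. Friction and masses are not known exactly. Their poses are not given: they have to be found in the camera images.
- lift: Fixed device: 190 x 450 mm base plate, white console with sloped face for crank and bolt, and right of it (-y) a 270 mm column with the platform. Origin: on the worktop under the crank's centre. z up; y level, to the bolt's side; x up the slope, away from the robot. The face's normal (the crank's axis) leans 25 deg from vertical towards -x; the face's centre is 98 mm above the origin.
- crank_hub (a point): On the crank's axis 60 mm out from the face: centre of the grip's circle (lift frame -25, 0, 152 mm). Out from the face along the axis: notched wheel 4-15 mm (radius 47 mm), arm 23-32 mm, grip 34-86 mm. Else only the bolt and its 18 mm guides stand out of the face.
- crank_grip (a point): Centre of the flat black grip at the end of the crank arm, 60 mm from the axis. It stands along the face's normal (52 mm), is 32 mm wide radially, 16 mm thick tangentially, and rigid with the arm: a grasp across the 16 mm turns with the crank and has to be renewed. Axes: z the face's normal, -x radially outward, y tangential.
- crank (a joint): Angle, rad. 0: arm straight down the slope, towards the robot; grows clockwise seen facing the crank (next to +y, up the slope, -y). Starts near 0; top stop at 9.42 (one and a half turns, arm straight up the slope). Bolt home: only up to 0.4 rad of play. Friction 0.12 N m (2 N at the grip); stays where left. Lifts the platform 10.6 mm per rad, 100 mm in all.
- bolt_knob (a point): Centre of the lock bolt's upright round black knob, 22 mm diameter, 38 mm tall, standing along the face's normal, 41 mm out from the face; level with the crank's axis, 109 mm to +y of it when home (lift frame -17, 109, 135 mm).
- bolt (a joint): Lock bolt, m. 0: home, tip in a notch of the crank's wheel (locked); slides straight to lift +y, to the stop at 0.030. Clear of the wheel from about 0.012. Friction 2.5 N; stays where left. Goes home only when the notch faces it, twice per turn, as at the start and at the top stop.
- platform (a point): Centre of the platform's upper face: steel tray 130 x 130 mm with an 8 mm rim, at lift x -30, y -205 mm, 75 mm above the worktop when the crank reads 0, 175 mm at the top.
- beaker_mid (a point): Centre, half-way up, of the loose dark-filled beaker with crinkled foil cap that stands on the platform: 100 mm across, 114 mm tall, 0.25 to 0.5 kg. z up.
- tip_box: Bystander: box with blue lid, 64 x 102 x 55 mm, origin under its centre; in front of the base plate.
- beaker_100: Bystander: empty small glass beaker, 66 mm across, 65 mm tall, origin under its centre; in front of the console.
- dropper_0: Bystander: brown bottle with black cap, 33 mm across, 76 mm tall, origin under its centre; in front of the console.
Mind the look-alikes: they are no part of the job. What is shaped like the part that bears beaker_mid but pink is not meant.

How it is judged:
By the outcome, as a careful person would: the job done as asked, in the order asked, and still so for the second after the job is handed in, with the robot touching nothing.
It also fails if it takes over 72 s, if anything falls off the work surface, if the arm or the gripper's body presses on something with over 40 N, if the wrist force passes 120 N, or if a joint passes its speed limit or range.

## Working session

There is one attempt and no reset: what is moved stays moved. The work goes in short steps, Python scripts to look and compute and a shell command to move; the robot and the scene stay as the last step left them, time stands still between calls to the robot, and variables do not carry over. Pictures are saved under pics/ and viewed, at most 10 in all, crops included, and the job is handed in when it is done.

```bash
mkdir -p pics
python3 - <<'E'
from bench import ctrl
import cv2,numpy as np
s=ctrl.get_state();print({k:np.round(v,3) for k,v in s.items()}, ctrl.grip_point_offset)
for n in("side","top"):
    d=ctrl.get_image(n);cv2.imwrite(f"pics/{n}0.png",d["image"][:,:,::-1]);print(n,d["K"].round(1).tolist(),d["world_to_cam"].round(4).tolist())
E
```

```text
{'time': np.float64(0.0), 'joint_positions': array([-1.233,  0.322, -0.07 ,  1.452,  0.023,  1.371, -0.057]), 'qd': array([ 0.001,  0.   ,  0.001,  0.002, -0.001,  0.   ,  0.001]), 'joint_torque': array([-0.0000e+00, -4.9130e+01, -4.0400e-01, -3.1252e+01, -6.4000e-02,
        4.4000e-02,  0.0000e+00]), 'position': array([0.207, 0.616, 0.221]), 'tool_rot': array([-5.06e-01, -3.10e+00,  3.00e-03]), 'ft_force': array([ 0.902, -0.133,  0.384]), 'torque': array([0.017, 0.03 , 0.016]), 'grip_force': np.float64(0.0), 'grip_width': np.float64(1.001)} 0.0187
side [[577.7, 0.0, 321.7], [0.0, 577.7, 245.6], [0.0, 0.0, 1.0]] [[-0.9982, -0.0591, 0.0057, 0.4609], [-0.0303, 0.4243, -0.905, 0.2383], [0.0511, -0.9036, -0.4253, 1.0453], [0.0, 0.0, 0.0, 1.0]]
top [[607.8, 0.0, 312.3], [0.0, 607.8, 230.4], [0.0, 0.0, 1.0]] [[0.0114, -0.9999, -0.0064, -0.2852], [-0.9934, -0.0106, -0.1141, 0.5131], [0.114, 0.0077, -0.9934, 1.4546], [0.0, 0.0, 0.0, 1.0]]
```

View pics/side0.png

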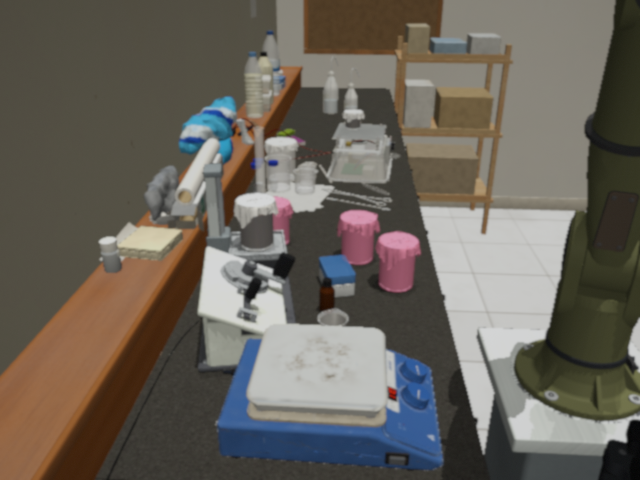

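View pics/top0.png

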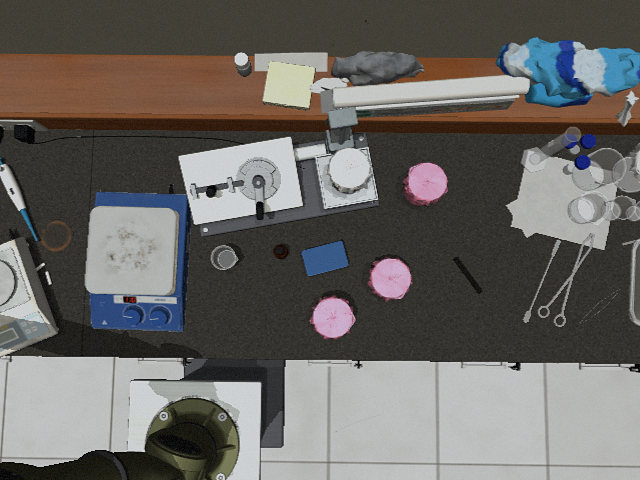

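The side view shows the lift at about (245,270), with the dark beaker under a foil cap at (257,222). The top view shows the crank hub at about (258,182), the grip at (261,208), the bolt knob at (211,191) and the foil-capped beaker at (348,170). There are three pink look-alikes in the top view at (426,184), (390,278) and (333,317). Only the one at (348,170) is grey and stands on the tray, so that is the right one. I'll confirm it in a crop.

Run:
```python
import cv2,numpy as np
a=cv2.imread("pics/top0.png")[125:245,170:390];b=cv2.imread("pics/side0.png")[185:345,190:360]
a=cv2.resize(a,None,fx=3.5,fy=3.5,interpolation=cv2.INTER_CUBIC)   # 770x420
cv2.imwrite("pics/c_top.png",a)
cv2.imwrite("pics/c_side.png",cv2.resize(b,None,fx=3.7,fy=3.7,interpolation=cv2.INTER_CUBIC))
```

```text
(no output)
```

View pics/c_top.png

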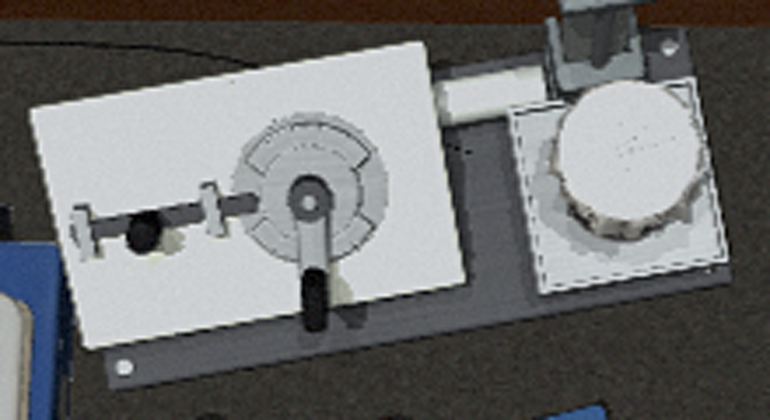

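View pics/c_side.png

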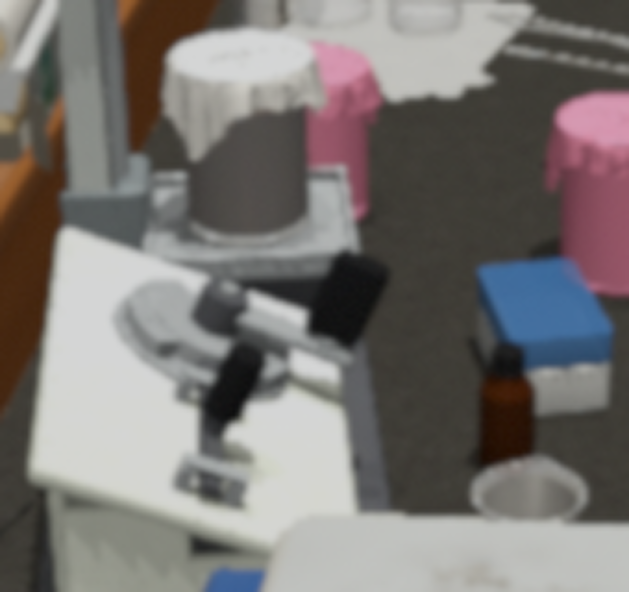

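The crops confirm the beaker: it is grey, foil-capped and stands on the steel tray, next to a pink look-alike standing on the worktop. In the top image the knob is at about (211.5,191), the grip at (260,210) and the hub at (258.5,182.5). Next I triangulate.

```bash
cat > h.py <<'E'
import cv2,numpy as np
from bench import ctrl
from scipy.optimize import least_squares
from scipy.spatial.transform import Rotation as R
C={}
def cam(n):
    d=ctrl.get_image(n);C[n]=(d["K"],d["world_to_cam"]);return d["image"][:,:,::-1].copy()
def ray(n,p):
    K,T=C[n];d=T[:3,:3].T@np.linalg.solve(K,[p[0],p[1],1.]);return -T[:3,:3].T@T[:3,3],d/np.linalg.norm(d)
def onz(n,p,z):
    o,d=ray(n,p);return o+d*(z-o[2])/d[2]
def tri(a,b):
    (o,d),(q,e)=ray("top",a),ray("side",b);t=np.linalg.lstsq(np.c_[d,-e],q-o,rcond=None)[0]
    return (o+t[0]*d+q+t[1]*e)/2,np.linalg.norm(o+t[0]*d-q-t[1]*e)
def proj(n,P):
    K,T=C[n];c=K@(T[:3,:3]@P+T[:3,3]);return c[:2]/c[2]
def blobs(im,x0,y0,x1,y1,th=50,amin=40):
    m=np.zeros(im.shape[:2],np.uint8);m[y0:y1,x0:x1]=(im[y0:y1,x0:x1].max(2)<th)*255
    n,_,s,c=cv2.connectedComponentsWithStats(m)
    return [(c[i].round(1),s[i].tolist()) for i in range(1,n) if s[i][4]>=amin]
E
python3 - <<'E'
from h import *
t=cam("top");s=cam("side")
print("top",blobs(t,195,170,275,225));print("side",blobs(s,235,245,300,315,45))
f=[onz("top",(170+x/3.5,125+y/3.5),.01) for x,y in((110,387),(730,283))];v=f[0]-f[1];print(f,np.linalg.norm(v),"yaw",np.degrees(np.arctan2(-v[0],v[1])))
for a,b in(((30,108),(423,42)),((88,347),(467,283))):
    v=onz("top",(170+a[0]/3.5,125+a[1]/3.5),.1)-onz("top",(170+b[0]/3.5,125+b[1]/3.5),.1);print("yaw",np.degrees(np.arctan2(-v[0],v[1])))
print("hub z.142..",onz("top",(170+310/3.5,125+203/3.5),.135))
E
```

```text
top [(array([211. , 190.4]), [206, 185, 12, 12, 101]), (array([260.6, 210.9]), [256, 202, 19, 18, 148])]
side [(array([281.7, 264.9]), [260, 254, 35, 25, 409]), (array([252.7, 288.6]), [245, 278, 16, 22, 189])]
[array([ 0.50267114, -0.00561386,  0.01      ]), array([ 0.58149082, -0.44311623,  0.01      ])] 0.4445456880175109 yaw 10.212758784613428
yaw 10.324753577517837
yaw 10.291065893951343
hub z.142.. [ 0.61182915 -0.15636631  0.135     ]
```

Run:
```python
from h import *
t=cam("top");s=cam("side")
print("top",blobs(t,195,170,275,225,30,20));print("side",blobs(s,235,245,300,315,30,20))
k,e=tri((211.3,190.6),(252.7,288.6));print("knob",k,e)
g,e=tri((259.7,210.3),(284.5,265.5));print("grip",g,e)
y=np.radians(10.27);Rz=R.from_euler("z",y).as_matrix()
o1=k-Rz@[-.017,.109,.135];o2=g-Rz@[-.0794,0,.1266];print(o1,o2)
n=np.array([-np.sin(.4363),0,np.cos(.4363)])
for o in(o1,o2):
  o=o*[1,1,0]
  for P in([-.017,.109,.135],[-.0794,0,.1266],np.array([0,0,.098])+.034*n,[-.03,-.205,.083+.11]): print([proj(c,o+Rz@P).round(1) for c in("top","side")])
```

```text
top [(array([211. , 190.5]), [206, 185, 11, 12, 77]), (array([259.3, 210.1]), [256, 202, 8, 18, 102])]
side [(array([283.3, 265.7]), [274, 255, 20, 23, 289]), (array([252.4, 289.5]), [246, 281, 14, 18, 135])]
knob [ 0.59298364 -0.04849941  0.13329319] 0.0008536332075676304
grip [ 0.54857205 -0.15952941  0.12599423] 0.0031328585991247204
[ 0.62914456 -0.15272219 -0.00170681] [ 6.26699948e-01 -1.45373417e-01 -6.05772768e-04]
[array([211.2, 190.7]), array([252.4, 287.8])]
[array([262.9, 209.9]), array([283. , 263.4])]
[array([258.4, 182.1]), array([250.6, 264. ])]
[array([349. , 167.9]), array([255.3, 198.2])]
[array([207.9, 191.7]), array([253.1, 289.8])]
[array([259.7, 210.9]), array([283.7, 265.1])]
[array([255.2, 183.2]), array([251.2, 265.7])]
[array([345.7, 169. ]), array([255.9, 199.3])]
```

```bash
cat >> h.py <<'E'
O=np.array([.6287,-.1523,0]);RZ=R.from_euler("z",10.27,degrees=True).as_matrix()
s25,c25=np.sin(np.radians(25)),np.cos(np.radians(25))
F=RZ@np.array([[0,c25,s25],[1,0,0],[0,s25,-c25]])   # columns: lift y, up slope, into face = wanted tool axes
FC=O+[0,0,.098]
def where():
    s=ctrl.get_state();p=F.T@(s["position"]-FC);p[2]*=-1
    e=(R.from_matrix(F).inv()*R.from_rotvec(s["tool_rot"])).as_rotvec(degrees=True)
    print("t",round(float(s["time"]),2),"a,b,c mm",(p*1000).round(1),"rot err",e.round(1),"F(face)",(F.T@s["ft_force"]).round(1),"w",np.round(s["grip_width"]*87,1),"gf",np.round(s["grip_force"],1));return s
def go(a,b,c):
    s=where();Rt=R.from_rotvec(s["tool_rot"]).as_matrix();P=FC+F@np.array([a,b,-c])/1000
    print("shift",(Rt.T@(P-s["position"])).round(4),"turn",R.from_matrix(Rt.T@F).as_rotvec(degrees=True).round(2),"world",P.round(3))
E
python3 -c "
from h import *
go(109,0,170);print(R.from_rotvec(ctrl.get_state()['tool_rot']).as_matrix().round(3))"
```

```text
t 0.3 a,b,c mm [ 831.3 -199.6  230.1] rot err [ 22.6  13.3 -60.2] F(face) [ 0.4 -1.   0.8] w 86.9 gf 0.0
shift [-0.529  -0.5333 -0.0295] turn [-22.59 -13.32  60.17] world [ 0.539 -0.058  0.252]
[[-0.948  0.318 -0.   ]
 [ 0.318  0.948 -0.001]
 [-0.    -0.001 -1.   ]]
```

```bash
A='{"x":-0.529,"y":-0.533,"z":-0.03,"wx":-22.59,"wy":-13.32,"wz":60.17}'; python3 -m handwheel '[{"x":-0.2,"y":-0.18,"z":-0.05,"wx":-7.5,"wy":-4.5,"wz":20},{"x":-0.2,"y":-0.18,"z":-0.05,"wx":-7.5,"wy":-4.5,"wz":20},{"x":-0.2,"y":-0.18,"z":-0.05,"wx":-7.5,"wy":-4.5,"wz":20},{"x":-0.2,"y":-0.18,"z":-0.05,"wx":-7.5,"wy":-4.5,"wz":20},{"x":-0.2,"y":-0.18,"z":-0.05,"wx":-7.5,"wy":-4.5,"wz":20},{"x":-0.2,"y":-0.18,"z":-0.05,"wx":-7.5,"wy":-4.5,"wz":20},{"x":-0.35,"y":-0.35,"z":-0.05,"wx":-15,"wy":-9,"wz":40},{"x":-0.35,"y":-0.35,"z":-0.05,"wx":-15,"wy":-9,"wz":40},{"x":-0.35,"y":-0.35,"z":-0.05,"wx":-15,"wy":-9,"wz":40},{"x":-0.35,"y":-0.35,"z":-0.05,"wx":-15,"wy":-9,"wz":40}]' 0.05 20; python3 -c "
from h import *
go(109,0,150)"
```

```text
time: 1.13
position: [0.3854, 0.2692, 0.2665]
tool_rot: [1.446, 2.553, 0.321]
ft_force: [-1.6, -0.5, -2.1]
grip_width: 0.575
grip_force: 0.0
t 1.13 a,b,c mm [458.1 -77.6 222.2] rot err [  8.1   4.1 -20.1] F(face) [-0.2 -2.4  1.2] w 50.0 gf 0.0
shift [-0.36   -0.0399  0.0441] turn [-8.08 -4.06 20.08] world [ 0.547 -0.056  0.234]
```

```bash
python3 -m handwheel '[{"x":-0.36,"y":-0.04,"z":0.044,"wx":-8.1,"wy":-4.1,"wz":20.1},{"x":-0.36,"y":-0.04,"z":0.044,"wx":-8.1,"wy":-4.1,"wz":20.1},{"x":-0.36,"y":-0.04,"z":0.044,"wx":-8.1,"wy":-4.1,"wz":20.1},{"x":-0.36,"y":-0.04,"z":0.044,"wx":-8.1,"wy":-4.1,"wz":20.1},{"x":-0.36,"y":-0.04,"z":0.044,"wx":-8.1,"wy":-4.1,"wz":20.1},{"x":-0.36,"y":-0.04,"z":0.044,"wx":-8.1,"wy":-4.1,"wz":20.1},{"x":-0.36,"y":-0.04,"z":0.044,"wx":-8.1,"wy":-4.1,"wz":20.1},{"x":-0.36,"y":-0.04,"z":0.044,"wx":-8.1,"wy":-4.1,"wz":20.1},{"x":-0.36,"y":-0.04,"z":0.044,"wx":-8.1,"wy":-4.1,"wz":20.1},{"x":-0.36,"y":-0.04,"z":0.044,"wx":-8.1,"wy":-4.1,"wz":20.1}]'; python3 -c "
from h import *
go(109,0,80)"
```

```text
time: 1.97
position: [0.5501, -0.058, 0.2378]
tool_rot: [1.809, 2.16, 0.49]
ft_force: [-0.4, -0.4, -0.6]
grip_width: 0.576
grip_force: 0.0
t 1.97 a,b,c mm [106.8   4.2 152.2] rot err [-0.4  0.1  0.2] F(face) [-0.3 -0.7  0.3] w 50.1 gf 0.0
shift [ 0.002  -0.0048  0.0722] turn [ 0.44 -0.09 -0.18] world [ 0.576 -0.051  0.171]
```

```bash
python3 -m handwheel '[{"x":0.002,"y":-0.005,"z":0.03,"wx":0.4,"wz":-0.2},{"x":0.002,"y":-0.005,"z":0.06,"wx":0.4,"wz":-0.2},{"x":0.002,"y":-0.005,"z":0.08,"wx":0.4,"wz":-0.2},{"x":0.002,"y":-0.005,"z":0.08,"wx":0.4,"wz":-0.2},{"x":0.002,"y":-0.005,"z":0.08,"wx":0.4,"wz":-0.2}]'
python3 - <<'E'
from h import *
go(109,0,28)
t=cam("top")[140:240,180:300];s=cam("side")[200:330,190:320]
cv2.imwrite("pics/k1.png",np.hstack([cv2.resize(t,(400,333)),cv2.resize(s,(333,333),interpolation=2)]))
E
```

```text
t 1.97 a,b,c mm [106.8   4.2 152.2] rot err [-0.4  0.1  0.2] F(face) [-0.3 -0.7  0.3] w 50.1 gf 0.0
shift [ 0.0019 -0.0052  0.1242] turn [ 0.44 -0.09 -0.18] world [ 0.598 -0.047  0.123]invalid input at $[0]: expected keys x, y, z, wx, wy, wz
```

View pics/k1.png

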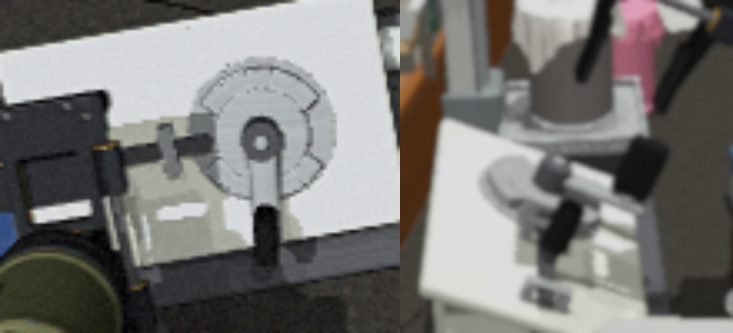

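The move was refused because every row needs all six keys, so the picture still shows the gripper above and behind the knob. The open fingers hang above the knob, which is at about (560,225) in the right half of the crop. I'll descend now.

```bash
python3 -m handwheel '[{"x":0.002,"y":-0.005,"z":0.03,"wx":0.4,"wy":0,"wz":-0.2},{"x":0.002,"y":-0.005,"z":0.06,"wx":0.4,"wy":0,"wz":-0.2},{"x":0.002,"y":-0.005,"z":0.08,"wx":0.4,"wy":0,"wz":-0.2},{"x":0.002,"y":-0.005,"z":0.08,"wx":0.4,"wy":0,"wz":-0.2},{"x":0.002,"y":-0.005,"z":0.08,"wx":0.4,"wy":0,"wz":-0.2}]'
python3 - <<'E'
from h import *
go(109,0,28)
E
```

```text
time: 2.48
position: [0.5775, -0.0407, 0.1622]
tool_rot: [1.801, 2.181, 0.484]
ft_force: [0.6, -0.3, 0.7]
grip_width: 0.574
grip_force: 0.0
t 2.48 a,b,c mm [118.9  -0.5  71.1] rot err [ 0.2  0.5 -0.5] F(face) [-0.4  0.8 -0.4] w 49.9 gf 0.0
shift [-0.0103  0.0005  0.043 ] turn [-0.16 -0.48  0.54] world [ 0.598 -0.047  0.123]
```

```bash
python3 -m handwheel '[{"x":-0.010,"y":0,"z":0,"wx":0,"wy":0,"wz":0},{"x":-0.010,"y":0,"z":0,"wx":0,"wy":0,"wz":0},{"x":-0.010,"y":0,"z":0,"wx":0,"wy":0,"wz":0}]'
python3 - <<'E'
from h import *
go(109,0,28)
E
```

```text
time: 2.73
position: [0.5809, -0.0522, 0.1652]
tool_rot: [1.8, 2.175, 0.488]
ft_force: [-0.1, 0.0, -0.0]
grip_width: 0.574
grip_force: 0.0
t 2.73 a,b,c mm [107.    2.   73.2] rot err [-0.1  0.4 -0.4] F(face) [ 0. -0. -0.] w 50.0 gf 0.0
shift [ 0.0017 -0.0021  0.0453] turn [ 0.15 -0.36  0.42] world [ 0.598 -0.047  0.123]
```

```bash
python3 -m handwheel '[{"x":0.001,"y":-0.001,"z":0.01,"wx":0,"wy":0,"wz":0.4},{"x":0.001,"y":-0.001,"z":0.025,"wx":0,"wy":0,"wz":0.4},{"x":0.001,"y":-0.001,"z":0.038,"wx":0,"wy":0,"wz":0.4},{"x":0.001,"y":-0.001,"z":0.045,"wx":0,"wy":0,"wz":0.4},{"x":0.001,"y":-0.001,"z":0.045,"wx":0,"wy":0,"wz":0.4},{"x":0.001,"y":-0.001,"z":0.045,"wx":0,"wy":0,"wz":0.4}]'
python3 - <<'E'
from h import *
go(109,0,28)
E
```

```text
time: 3.23
position: [0.5977, -0.0473, 0.1216]
tool_rot: [1.81, 2.173, 0.486]
ft_force: [-0.4, 0.2, 1.2]
grip_width: 0.573
grip_force: 0.0
t 3.23 a,b,c mm [108.9  -0.7  26.4] rot err [ 0.1  0.4 -0.1] F(face) [ 0.2  0.2 -1.2] w 49.8 gf 0.0
shift [ 0.0001  0.0007 -0.0016] turn [-0.06 -0.41  0.05] world [ 0.598 -0.047  0.123]
```

Now close the fingers and draw the bolt.

```bash
python3 -m handwheel '[{"x":0,"y":0,"z":0,"wx":0,"wy":0,"wz":0},{"x":0,"y":0,"z":0,"wx":0,"wy":0,"wz":0},{"x":0,"y":0,"z":0,"wx":0,"wy":0,"wz":0},{"x":0,"y":0,"z":0,"wx":0,"wy":0,"wz":0},{"x":0,"y":0,"z":0,"wx":0,"wy":0,"wz":0},{"x":0,"y":0,"z":0,"wx":0,"wy":0,"wz":0}]' 0.0 25; python3 -c "
from h import *
go(109,0,28)"
python3 -m handwheel '[{"x":0.005,"y":0,"z":0,"wx":0,"wy":0,"wz":0},{"x":0.01,"y":0,"z":0,"wx":0,"wy":0,"wz":0},{"x":0.015,"y":0,"z":0,"wx":0,"wy":0,"wz":0},{"x":0.02,"y":0,"z":0,"wx":0,"wy":0,"wz":0},{"x":0.025,"y":0,"z":0,"wx":0,"wy":0,"wz":0},{"x":0.029,"y":0,"z":0,"wx":0,"wy":0,"wz":0},{"x":0.031,"y":0,"z":0,"wx":0,"wy":0,"wz":0},{"x":0.032,"y":0,"z":0,"wx":0,"wy":0,"wz":0},{"x":0.032,"y":0,"z":0,"wx":0,"wy":0,"wz":0},{"x":0.032,"y":0,"z":0,"wx":0,"wy":0,"wz":0}]'; python3 -c "
from h import *
where()"
```

```text
time: 3.73
position: [0.5984, -0.0476, 0.1225]
tool_rot: [1.809, 2.171, 0.488]
ft_force: [1.8, -0.4, 0.8]
grip_width: 0.246
grip_force: 25.0
t 3.73 a,b,c mm [108.4   0.3  26.9] rot err [-0.1  0.4 -0. ] F(face) [-0.7  1.9  0. ] w 21.4 gf 25.0
shift [ 0.0006 -0.0003 -0.0011] turn [ 0.07 -0.37  0.04] world [ 0.598 -0.047  0.123]
time: 4.57
position: [0.5928, -0.018, 0.1226]
tool_rot: [1.809, 2.168, 0.486]
ft_force: [4.8, -5.6, -1.0]
grip_width: 0.243
grip_force: 25.0
t 4.57 a,b,c mm [1.385e+02 1.000e-01 2.710e+01] rot err [-0.1  0.2  0. ] F(face) [-6.3  3.   2.5] w 21.1 gf 25.0
```

The bolt is drawn 30 mm to its stop. Next I release it, lift clear and shut the fingers, so they can push the crank grip like a peg without renewing a grasp.

```bash
python3 -m handwheel '[{"x":-0.002,"y":0,"z":0,"wx":0,"wy":0,"wz":0},{"x":-0.002,"y":0,"z":0,"wx":0,"wy":0,"wz":0},{"x":-0.002,"y":0,"z":0,"wx":0,"wy":0,"wz":0},{"x":-0.002,"y":0,"z":-0.02,"wx":0,"wy":0,"wz":0},{"x":-0.002,"y":0,"z":-0.05,"wx":0,"wy":0,"wz":0},{"x":-0.002,"y":0,"z":-0.085,"wx":0,"wy":0,"wz":0},{"x":-0.002,"y":0,"z":-0.095,"wx":0,"wy":0,"wz":0},{"x":-0.002,"y":0,"z":-0.095,"wx":0,"wy":0,"wz":0}]' 0.05
python3 -m handwheel '[{"x":-0.03,"y":-0.01,"z":0,"wx":0,"wy":0,"wz":0},{"x":-0.06,"y":-0.03,"z":0,"wx":0,"wy":0,"wz":0},{"x":-0.09,"y":-0.045,"z":0,"wx":0,"wy":0,"wz":0},{"x":-0.12,"y":-0.06,"z":0,"wx":0,"wy":0,"wz":0},{"x":-0.15,"y":-0.06,"z":0,"wx":0,"wy":0,"wz":0},{"x":-0.17,"y":-0.06,"z":0,"wx":0,"wy":0,"wz":0},{"x":-0.176,"y":-0.06,"z":0,"wx":0,"wy":0,"wz":0},{"x":-0.176,"y":-0.06,"z":0,"wx":0,"wy":0,"wz":0},{"x":-0.176,"y":-0.06,"z":0,"wx":0,"wy":0,"wz":0}]' 0 10
python3 - <<'E'
from h import *
go(-40,-60,48)
t=cam("top");s=cam("side")
print("knob, side pred home/out",[proj("side",FC+F@np.array([a,0,-41])/1000).round(1) for a in(109,139)])
print(blobs(t,185,165,275,225,30,20),blobs(s,220,245,300,315,30,20))
a=cv2.resize(t[130:230,170:300],(430,330),interpolation=2);b=cv2.resize(s[200:330,190:320],(330,330),interpolation=2)
cv2.imwrite("pics/k2.png",np.hstack([a,b]))
E
```

```text
time: 5.23
position: [0.5539, -0.0255, 0.2118]
tool_rot: [1.806, 2.169, 0.492]
ft_force: [0.7, 0.4, -0.0]
grip_width: 0.573
grip_force: 0.0
time: 5.98
position: [0.5311, -0.2071, 0.1802]
tool_rot: [1.811, 2.175, 0.486]
ft_force: [0.2, 1.1, 0.7]
grip_width: 0.027
grip_force: 0.0
t 5.98 a,b,c mm [-36.5 -61.2 119.2] rot err [ 0.2  0.5 -0.1] F(face) [ 1.   0.7 -0.5] w 2.4 gf 0.0
shift [-0.0041  0.0014  0.0712] turn [-0.17 -0.51  0.06] world [ 0.562 -0.205  0.116]
knob, side pred home/out [array([252.8, 287.8]), array([253., 296.])]
[(array([198., 193.]), [193, 188, 11, 11, 67]), (array([257.5, 210.2]), [256, 202, 4, 18, 48])] [(array([283.1, 265.8]), [274, 255, 20, 23, 278]), (array([252.4, 297.9]), [246, 290, 14, 17, 133])]
```

View pics/k2.png

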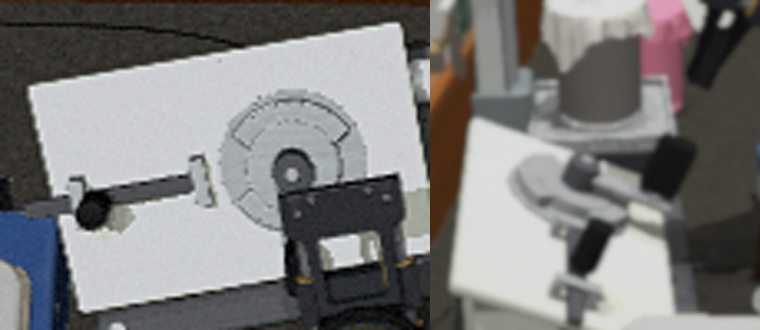

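The bolt is out: the knob is at (95,208) in the crop, past the outer guide, and its tip is clear of the wheel. The gripper is right of the grip, so I lower the peg.

```bash
python3 -m handwheel '[{"x":-0.002,"y":0,"z":0.02,"wx":0,"wy":0,"wz":0},{"x":-0.002,"y":0,"z":0.04,"wx":0,"wy":0,"wz":0},{"x":-0.002,"y":0,"z":0.06,"wx":0,"wy":0,"wz":0},{"x":-0.002,"y":0,"z":0.071,"wx":0,"wy":0,"wz":0},{"x":-0.002,"y":0,"z":0.071,"wx":0,"wy":0,"wz":0},{"x":-0.002,"y":0,"z":0.071,"wx":0,"wy":0,"wz":0}]'
python3 - <<'E'
from h import *
go(-40,-60,48)
for k in range(5):
  ps=np.radians(-32+120*k+np.arange(0,121,12));p=np.c_[64*np.sin(ps),-64*np.cos(ps)]
  print(k,(p[1:]-p[0]).round(0).astype(int).tolist(),p[0].round(1))
E
```

```text
time: 6.58
position: [0.5611, -0.2038, 0.1171]
tool_rot: [1.809, 2.174, 0.487]
ft_force: [-0.1, -0.2, 0.5]
grip_width: 0.006
grip_force: 0.0
t 6.58 a,b,c mm [-38.7 -60.5  49.3] rot err [ 0.1  0.5 -0.1] F(face) [-0.1  0.1 -0.5] w 0.6 gf 0.0
shift [-0.0013  0.0005  0.0013] turn [-0.08 -0.46  0.1 ] world [ 0.562 -0.205  0.116]
0 [[12, -6], [25, -9], [38, -10], [52, -7], [64, -2], [75, 5], [84, 15], [91, 26], [96, 39], [98, 52]] [-33.9 -54.3]
1 [[-1, 13], [-5, 26], [-11, 38], [-20, 48], [-30, 57], [-42, 62], [-55, 66], [-68, 66], [-82, 64], [-94, 59]] [64.  -2.2]
2 [[-11, -7], [-20, -17], [-27, -28], [-32, -41], [-34, -54], [-33, -68], [-29, -80], [-23, -92], [-14, -103], [-4, -111]] [-30.   56.5]
3 [[12, -6], [25, -9], [38, -10], [52, -7], [64, -2], [75, 5], [84, 15], [91, 26], [96, 39], [98, 52]] [-33.9 -54.3]
4 [[-1, 13], [-5, 26], [-11, 38], [-20, 48], [-30, 57], [-42, 62], [-55, 66], [-68, 66], [-82, 64], [-94, 59]] [64.  -2.2]
```

```bash
python3 -m handwheel '[{"x":0.012,"y":0,"z":0,"wx":0,"wy":0,"wz":0},{"x":0.024,"y":-0.002,"z":0,"wx":0,"wy":0,"wz":0},{"x":0.036,"y":-0.003,"z":0,"wx":0,"wy":0,"wz":0},{"x":0.050,"y":-0.002,"z":0,"wx":0,"wy":0,"wz":0},{"x":0.063,"y":0.001,"z":0,"wx":0,"wy":0,"wz":0},{"x":0.074,"y":0.006,"z":0,"wx":0,"wy":0,"wz":0},{"x":0.084,"y":0.014,"z":0,"wx":0,"wy":0,"wz":0},{"x":0.092,"y":0.023,"z":0,"wx":0,"wy":0,"wz":0},{"x":0.098,"y":0.035,"z":0,"wx":0,"wy":0,"wz":0},{"x":0.101,"y":0.045,"z":0,"wx":0,"wy":0,"wz":0}]'
python3 - <<'E'
from h import *
go(64,-2.2,48)
t=cam("top");s=cam("side")
a=cv2.resize(t[130:230,170:300],(430,330),interpolation=2);b=cv2.resize(s[200:330,190:320],(330,330),interpolation=2)
cv2.imwrite("pics/k3.png",np.hstack([a,b]))
E
```

```text
time: 7.42
position: [0.5828, -0.0992, 0.1384]
tool_rot: [1.81, 2.17, 0.486]
ft_force: [-5.2, -4.6, -0.7]
grip_width: 0.004
grip_force: 2.6
t 7.42 a,b,c mm [ 60.5 -15.3  51.7] rot err [-0.   0.3 -0. ] F(face) [-3.6 -5.7 -1.9] w 0.3 gf 2.6
shift [0.0035 0.0131 0.0037] turn [ 0.01 -0.32  0.01] world [ 0.595 -0.093  0.141]
```

View pics/k3.png

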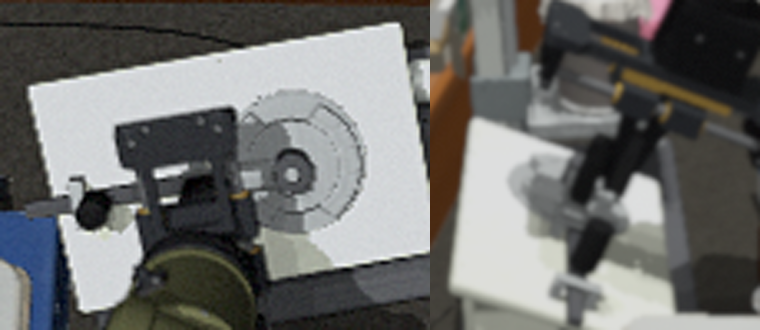

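The picture shows the peg behind the grip, the crank arm at about +90° (pointing left), and the drawn bolt clear at (95,208). I carry on round the circle.

Run:
```python
import numpy as np
ps=np.radians(76+12*np.arange(11));p=np.c_[64*np.sin(ps),-64*np.cos(ps)];print((p[1:]-[62,-15.5]).round().astype(int).tolist(),p[-1])
```

```text
[[2, 13], [1, 27], [-3, 39], [-9, 51], [-18, 62], [-28, 70], [-40, 76], [-53, 79], [-66, 79], [-80, 77]] [-17.64079077  61.52074854]
```

```bash
python3 -m handwheel '[{"x":0.002,"y":0.013,"z":0.003,"wx":0,"wy":0,"wz":0},{"x":0.001,"y":0.027,"z":0.003,"wx":0,"wy":0,"wz":0},{"x":-0.003,"y":0.039,"z":0.003,"wx":0,"wy":0,"wz":0},{"x":-0.009,"y":0.051,"z":0.003,"wx":0,"wy":0,"wz":0},{"x":-0.018,"y":0.062,"z":0.003,"wx":0,"wy":0,"wz":0},{"x":-0.028,"y":0.070,"z":0.003,"wx":0,"wy":0,"wz":0},{"x":-0.040,"y":0.076,"z":0.003,"wx":0,"wy":0,"wz":0},{"x":-0.053,"y":0.079,"z":0.003,"wx":0,"wy":0,"wz":0},{"x":-0.066,"y":0.079,"z":0.003,"wx":0,"wy":0,"wz":0},{"x":-0.080,"y":0.077,"z":0.003,"wx":0,"wy":0,"wz":0}]'
python3 - <<'E'
from h import *
where()
ps=np.radians(196+12*np.arange(11));p=np.c_[64*np.sin(ps),-64*np.cos(ps)];print((p[1:]-p[0]).round().astype(int).tolist(),p[0],p[-1])
E
```

```text
time: 8.35
position: [0.6677, -0.1606, 0.1663]
tool_rot: [1.808, 2.177, 0.492]
ft_force: [-0.8, 4.9, 0.6]
grip_width: 0.007
grip_force: 2.1
t 8.35 a,b,c mm [-15.2  62.3  46.3] rot err [ 0.   0.7 -0.2] F(face) [ 5.   0.3 -0.5] w 0.6 gf 2.1
[[-12, -5], [-23, -12], [-33, -22], [-40, -33], [-44, -46], [-46, -59], [-45, -73], [-42, -85], [-35, -97], [-27, -108]] [-17.64079077  61.52074854] [-44.45813571 -46.03774722]
```

```bash
python3 -m handwheel '[{"x":-0.012,"y":-0.005,"z":0,"wx":0,"wy":0,"wz":0},{"x":-0.023,"y":-0.012,"z":0,"wx":0,"wy":0,"wz":0},{"x":-0.033,"y":-0.022,"z":0,"wx":0,"wy":0,"wz":0},{"x":-0.040,"y":-0.033,"z":0,"wx":0,"wy":0,"wz":0},{"x":-0.044,"y":-0.046,"z":0,"wx":0,"wy":0,"wz":0},{"x":-0.046,"y":-0.059,"z":0,"wx":0,"wy":0,"wz":0},{"x":-0.045,"y":-0.073,"z":0,"wx":0,"wy":0,"wz":0},{"x":-0.042,"y":-0.085,"z":0,"wx":0,"wy":0,"wz":0},{"x":-0.035,"y":-0.097,"z":0,"wx":0,"wy":0,"wz":0},{"x":-0.027,"y":-0.108,"z":0,"wx":0,"wy":0,"wz":0}]'
python3 - <<'E'
from h import *
where()
ps=np.radians(316+12*np.arange(11));p=np.c_[64*np.sin(ps),-64*np.cos(ps)];print((p[1:]-p[0]).round().astype(int).tolist(),p[0],p[-1])
E
```

```text
time: 9.18
position: [0.577, -0.2098, 0.1224]
tool_rot: [1.808, 2.166, 0.488]
ft_force: [3.4, -1.3, 2.3]
grip_width: 0.004
grip_force: 1.6
t 9.18 a,b,c mm [-47.4 -45.1  47.9] rot err [-0.2  0.2 -0. ] F(face) [-1.9  3.8 -0.8] w 0.3 gf 1.6
[[11, -8], [23, -14], [36, -17], [49, -18], [62, -15], [75, -10], [86, -3], [95, 7], [102, 18], [107, 31]] [-44.45813571 -46.03774722] [ 62.09892648 -15.48300132]
```

```bash
python3 -m handwheel '[{"x":0.011,"y":-0.008,"z":0,"wx":0,"wy":0,"wz":0},{"x":0.023,"y":-0.014,"z":0,"wx":0,"wy":0,"wz":0},{"x":0.036,"y":-0.017,"z":0,"wx":0,"wy":0,"wz":0},{"x":0.049,"y":-0.018,"z":0,"wx":0,"wy":0,"wz":0},{"x":0.062,"y":-0.015,"z":0,"wx":0,"wy":0,"wz":0},{"x":0.075,"y":-0.010,"z":0,"wx":0,"wy":0,"wz":0},{"x":0.086,"y":-0.003,"z":0,"wx":0,"wy":0,"wz":0},{"x":0.095,"y":0.007,"z":0,"wx":0,"wy":0,"wz":0},{"x":0.102,"y":0.018,"z":0,"wx":0,"wy":0,"wz":0},{"x":0.107,"y":0.031,"z":0,"wx":0,"wy":0,"wz":0}]'
python3 - <<'E'
from h import *
where()
ps=np.radians(436+np.r_[0,12,24,36,48,58,66,72,77,81,84]);p=np.c_[64*np.sin(ps),-64*np.cos(ps)];print((p[1:]-p[0]).round().astype(int).tolist(),p[0],p[-1])
E
```

```text
time: 10.02
position: [0.5824, -0.0994, 0.1335]
tool_rot: [1.812, 2.172, 0.483]
ft_force: [-4.1, -5.2, -0.4]
grip_width: 0.002
grip_force: 2.6
t 10.02 a,b,c mm [ 60.3 -17.8  47.5] rot err [0.2 0.3 0. ] F(face) [-4.4 -4.7 -1.7] w 0.2 gf 2.6
[[2, 13], [1, 27], [-3, 39], [-9, 51], [-16, 60], [-23, 66], [-28, 70], [-33, 73], [-37, 74], [-40, 76]] [ 62.09892648 -15.48300132] [21.88928917 60.14032773]
```

```bash
python3 -m handwheel '[{"x":0.002,"y":0.013,"z":0,"wx":0,"wy":0,"wz":0},{"x":0.001,"y":0.027,"z":0,"wx":0,"wy":0,"wz":0},{"x":-0.003,"y":0.039,"z":0,"wx":0,"wy":0,"wz":0},{"x":-0.009,"y":0.051,"z":0,"wx":0,"wy":0,"wz":0},{"x":-0.016,"y":0.060,"z":0,"wx":0,"wy":0,"wz":0},{"x":-0.023,"y":0.066,"z":0,"wx":0,"wy":0,"wz":0},{"x":-0.028,"y":0.070,"z":0,"wx":0,"wy":0,"wz":0},{"x":-0.033,"y":0.073,"z":0,"wx":0,"wy":0,"wz":0},{"x":-0.037,"y":0.074,"z":0,"wx":0,"wy":0,"wz":0},{"x":-0.040,"y":0.076,"z":0,"wx":0,"wy":0,"wz":0}]'; python3 -c "
from h import *
where()"
python3 -m handwheel '[{"x":-0.001,"y":0,"z":0,"wx":0,"wy":0,"wz":0},{"x":-0.002,"y":0,"z":0,"wx":0,"wy":0,"wz":0},{"x":-0.003,"y":0,"z":0,"wx":0,"wy":0,"wz":0},{"x":-0.004,"y":0,"z":0,"wx":0,"wy":0,"wz":0},{"x":-0.004,"y":0,"z":0,"wx":0,"wy":0,"wz":0},{"x":-0.004,"y":0,"z":0,"wx":0,"wy":0,"wz":0}]'; python3 -c "
from h import *
where()"
```

```text
time: 10.85
position: [0.659, -0.1252, 0.1659]
tool_rot: [1.81, 2.172, 0.487]
ft_force: [-1.6, 3.0, -1.7]
grip_width: 0.005
grip_force: 1.5
t 10.85 a,b,c mm [21.2 60.1 46.9] rot err [ 0.1  0.4 -0. ] F(face) [ 3.2 -1.7  1.1] w 0.4 gf 1.5
time: 11.35
position: [0.6604, -0.1281, 0.1665]
tool_rot: [1.809, 2.172, 0.488]
ft_force: [-1.3, 4.3, -1.4]
grip_width: 0.003
grip_force: 2.4
t 11.35 a,b,c mm [18.2 61.1 47.1] rot err [-0.   0.4 -0.1] F(face) [ 4.5 -1.1  1. ] w 0.3 gf 2.4
```

```bash
python3 -m handwheel '[{"x":-0.001,"y":0,"z":0,"wx":0,"wy":0,"wz":0},{"x":-0.002,"y":0,"z":0,"wx":0,"wy":0,"wz":0},{"x":-0.002,"y":0,"z":0,"wx":0,"wy":0,"wz":0},{"x":-0.002,"y":0,"z":0,"wx":0,"wy":0,"wz":0}]'; python3 -c "
from h import *
where()"
python3 -m handwheel '[{"x":-0.001,"y":0,"z":0,"wx":0,"wy":0,"wz":0},{"x":-0.002,"y":0,"z":0,"wx":0,"wy":0,"wz":0},{"x":-0.002,"y":0,"z":0,"wx":0,"wy":0,"wz":0},{"x":-0.002,"y":0,"z":0,"wx":0,"wy":0,"wz":0}]'; python3 -c "
from h import *
where()"
```

```text
time: 11.68
position: [0.6604, -0.1282, 0.1665]
tool_rot: [1.809, 2.175, 0.49]
ft_force: [-2.7, 8.0, 1.5]
grip_width: 0.006
grip_force: 4.2
t 11.68 a,b,c mm [18.1 61.1 47.1] rot err [ 0.   0.6 -0.1] F(face) [ 8.4 -0.5 -1.9] w 0.5 gf 4.2
time: 12.02
position: [0.6604, -0.1282, 0.1665]
tool_rot: [1.808, 2.178, 0.492]
ft_force: [-6.0, 11.2, 4.1]
grip_width: 0.003
grip_force: 6.0
t 12.02 a,b,c mm [18.1 61.1 47. ] rot err [ 0.1  0.8 -0.2] F(face) [12.1 -1.8 -5.4] w 0.3 gf 6.0
```

The peg has stopped at a = 18.1 mm while the force rises, so the crank is at its top stop. I back off, lift and go to the knob.

```bash
python3 -m handwheel '[{"x":0.004,"y":0,"z":0,"wx":0,"wy":0,"wz":0},{"x":0.014,"y":0,"z":0,"wx":0,"wy":0,"wz":0},{"x":0.014,"y":0,"z":-0.02,"wx":0,"wy":0,"wz":0},{"x":0.014,"y":0,"z":-0.045,"wx":0,"wy":0,"wz":0},{"x":0.02,"y":0,"z":-0.07,"wx":0,"wy":0,"wz":0},{"x":0.045,"y":-0.015,"z":-0.075,"wx":0,"wy":0,"wz":0},{"x":0.075,"y":-0.035,"z":-0.075,"wx":0,"wy":0,"wz":0},{"x":0.105,"y":-0.055,"z":-0.075,"wx":0,"wy":0,"wz":0},{"x":0.124,"y":-0.061,"z":-0.075,"wx":0,"wy":0,"wz":0},{"x":0.124,"y":-0.061,"z":-0.075,"wx":0,"wy":0,"wz":0}]'
python3 -m handwheel '[{"x":0,"y":0,"z":0,"wx":0,"wy":0,"wz":0},{"x":0,"y":0,"z":0,"wx":0,"wy":0,"wz":0},{"x":0,"y":0,"z":0,"wx":0,"wy":0,"wz":0}]' 0.05
python3 - <<'E'
from h import *
go(138.5,0,28)
t=cam("top");s=cam("side")
print("top: grip pred at top stop",proj("top",FC+F@np.array([0,60,-60])/1000).round(1),blobs(t,245,140,275,180,40,20))
a=cv2.resize(t[110:240,170:390],(430,254),interpolation=2);b=cv2.resize(s[150:330,190:370],(330,254),interpolation=2)
cv2.imwrite("pics/k4.png",np.hstack([a,b]))
E
```

```text
time: 12.85
position: [0.5513, -0.0244, 0.2091]
tool_rot: [1.805, 2.175, 0.488]
ft_force: [0.2, 0.1, 0.1]
grip_width: 0.01
grip_force: 0.0
time: 13.1
position: [0.554, -0.029, 0.21]
tool_rot: [1.811, 2.168, 0.487]
ft_force: [0.8, -0.4, -0.4]
grip_width: 0.156
grip_force: 0.0
t 13.1 a,b,c mm [134.6   0.6 123.3] rot err [-0.1  0.3  0.1] F(face) [-0.5  0.5  0.7] w 13.6 gf 0.0
shift [ 0.0034 -0.0008  0.0953] turn [ 0.09 -0.28 -0.08] world [ 0.592 -0.018  0.123]
top: grip pred at top stop [253.  159.2] [(array([253.4, 159. ]), [250, 151, 8, 17, 116])]
```

View pics/k4.png

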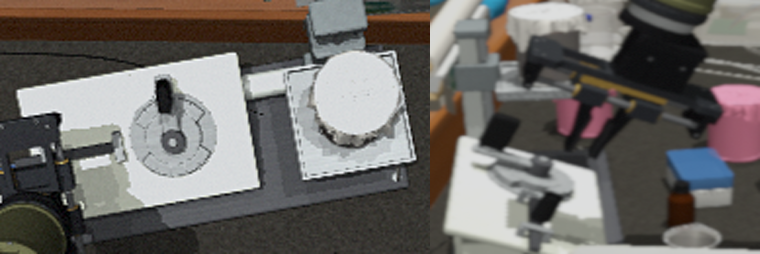

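The crank arm points straight up the slope, with the grip at (253.4,159.0) against a predicted (253.0,159.2). The platform is up with the beaker standing on it, and the bystanders are untouched. Next I descend onto the knob.

```bash
python3 -m handwheel '[{"x":0.002,"y":0,"z":0,"wx":0,"wy":0,"wz":0},{"x":0.002,"y":0,"z":0,"wx":0,"wy":0,"wz":0},{"x":0.002,"y":0,"z":0.02,"wx":0,"wy":0,"wz":0},{"x":0.002,"y":0,"z":0.045,"wx":0,"wy":0,"wz":0},{"x":0.002,"y":0,"z":0.045,"wx":0,"wy":0,"wz":0},{"x":0.002,"y":0,"z":0.045,"wx":0,"wy":0,"wz":0},{"x":0.002,"y":0,"z":0.045,"wx":0,"wy":0,"wz":0}]'; python3 -c "
from h import *
go(138.5,0,28)"
```

```text
time: 13.78
position: [0.5713, -0.0215, 0.169]
tool_rot: [1.809, 2.171, 0.487]
ft_force: [0.3, -0.6, -0.4]
grip_width: 0.567
grip_force: 0.0
t 13.78 a,b,c mm [ 1.389e+02 -1.000e-01  7.840e+01] rot err [-0.   0.4 -0. ] F(face) [-0.6  0.1  0.4] w 49.3 gf 0.0
shift [-0.0008  0.      0.0504] turn [ 0.01 -0.38  0.04] world [ 0.592 -0.018  0.123]
```

```bash
python3 -m handwheel '[{"x":0,"y":0,"z":0.015,"wx":0,"wy":0,"wz":0},{"x":0,"y":0,"z":0.03,"wx":0,"wy":0,"wz":0},{"x":0,"y":0,"z":0.044,"wx":0,"wy":0,"wz":0},{"x":0,"y":0,"z":0.05,"wx":0,"wy":0,"wz":0},{"x":0,"y":0,"z":0.05,"wx":0,"wy":0,"wz":0},{"x":0,"y":0,"z":0.05,"wx":0,"wy":0,"wz":0}]'
python3 -m handwheel '[{"x":0,"y":0,"z":0,"wx":0,"wy":0,"wz":0},{"x":0,"y":0,"z":0,"wx":0,"wy":0,"wz":0},{"x":0,"y":0,"z":0,"wx":0,"wy":0,"wz":0},{"x":0,"y":0,"z":0,"wx":0,"wy":0,"wz":0},{"x":0,"y":0,"z":0,"wx":0,"wy":0,"wz":0},{"x":0,"y":0,"z":0,"wx":0,"wy":0,"wz":0}]' 0 25;  python3 -c "
from h import *
where()"
python3 -m handwheel '[{"x":-0.005,"y":0,"z":0,"wx":0,"wy":0,"wz":0},{"x":-0.01,"y":0,"z":0,"wx":0,"wy":0,"wz":0},{"x":-0.014,"y":0,"z":0,"wx":0,"wy":0,"wz":0},{"x":-0.018,"y":0,"z":0,"wx":0,"wy":0,"wz":0},{"x":-0.022,"y":0,"z":0,"wx":0,"wy":0,"wz":0},{"x":-0.026,"y":0,"z":0,"wx":0,"wy":0,"wz":0},{"x":-0.029,"y":0,"z":0,"wx":0,"wy":0,"wz":0},{"x":-0.031,"y":0,"z":0,"wx":0,"wy":0,"wz":0},{"x":-0.032,"y":0,"z":0,"wx":0,"wy":0,"wz":0},{"x":-0.032,"y":0,"z":0,"wx":0,"wy":0,"wz":0}]'; python3 -c "
from h import *
where()"
```

```text
time: 14.28
position: [0.5921, -0.0174, 0.124]
tool_rot: [1.809, 2.171, 0.488]
ft_force: [-0.0, 0.5, 0.7]
grip_width: 0.579
grip_force: 0.0
time: 14.78
position: [0.5922, -0.0172, 0.1235]
tool_rot: [1.809, 2.171, 0.488]
ft_force: [0.7, 0.6, 1.3]
grip_width: 0.246
grip_force: 25.0
t 14.78 a,b,c mm [1.394e+02 1.000e-01 2.810e+01] rot err [-0.1  0.4 -0. ] F(face) [ 0.5  1.2 -0.8] w 21.4 gf 25.0
time: 15.62
position: [0.5978, -0.0468, 0.1234]
tool_rot: [1.809, 2.174, 0.49]
ft_force: [-2.3, 5.9, 7.3]
grip_width: 0.244
grip_force: 25.0
t 15.62 a,b,c mm [109.3   0.2  27.9] rot err [-0.   0.5 -0.1] F(face) [ 6.2  2.  -7.2] w 21.2 gf 25.0
```

The bolt travelled 30.1 mm and the force is rising. I press a little more to confirm it is home, then release and retreat.

```bash
python3 -m handwheel '[{"x":-0.001,"y":0,"z":0,"wx":0,"wy":0,"wz":0},{"x":-0.003,"y":0,"z":0,"wx":0,"wy":0,"wz":0},{"x":-0.003,"y":0,"z":0,"wx":0,"wy":0,"wz":0},{"x":-0.003,"y":0,"z":0,"wx":0,"wy":0,"wz":0}]';  python3 -c "
from h import *
where()"
python3 -m handwheel '[{"x":0.003,"y":0,"z":0,"wx":0,"wy":0,"wz":0},{"x":0.004,"y":0,"z":0,"wx":0,"wy":0,"wz":0},{"x":0.004,"y":0,"z":0,"wx":0,"wy":0,"wz":0},{"x":0.004,"y":0,"z":0,"wx":0,"wy":0,"wz":0},{"x":0.004,"y":0,"z":-0.02,"wx":0,"wy":0,"wz":0},{"x":0.004,"y":0,"z":-0.05,"wx":0,"wy":0,"wz":0},{"x":0.004,"y":0,"z":-0.09,"wx":0,"wy":0,"wz":0},{"x":0.004,"y":0,"z":-0.12,"wx":0,"wy":0,"wz":0},{"x":0.03,"y":0,"z":-0.14,"wx":0,"wy":0,"wz":0},{"x":0.06,"y":0,"z":-0.14,"wx":0,"wy":0,"wz":0}]' 0.05
python3 -m handwheel '[{"x":0.04,"y":-0.02,"z":0,"wx":0,"wy":0,"wz":0},{"x":0.08,"y":-0.03,"z":0,"wx":0,"wy":0,"wz":0},{"x":0.12,"y":-0.03,"z":0,"wx":0,"wy":0,"wz":0},{"x":0.15,"y":-0.03,"z":0,"wx":0,"wy":0,"wz":0},{"x":0.15,"y":-0.03,"z":0,"wx":0,"wy":0,"wz":0},{"x":0.15,"y":-0.03,"z":0,"wx":0,"wy":0,"wz":0},{"x":0.15,"y":-0.03,"z":0,"wx":0,"wy":0,"wz":0}]'
python3 - <<'E'
from h import *
t=cam("top");s=cam("side");where()
print(blobs(t,195,165,275,225,30,20),blobs(t,245,140,275,180,40,20),blobs(s,235,245,300,315,30,20))
a=cv2.resize(t[110:290,170:390],(430,352),interpolation=2);b=cv2.resize(s[150:330,190:370],(352,352),interpolation=2)
cv2.imwrite("pics/k5.png",np.hstack([a,b]))
E
```

```text
time: 15.95
position: [0.5978, -0.0468, 0.1234]
tool_rot: [1.808, 2.178, 0.492]
ft_force: [-4.8, 11.6, 10.3]
grip_width: 0.245
grip_force: 25.0
t 15.95 a,b,c mm [109.3   0.3  27.9] rot err [ 0.   0.7 -0.2] F(face) [ 12.3   2.  -10.5] w 21.3 gf 25.0
time: 16.78
position: [0.5308, -0.0075, 0.2557]
tool_rot: [1.812, 2.159, 0.493]
ft_force: [1.8, 1.1, -0.3]
grip_width: 0.575
grip_force: 0.0
time: 17.37
position: [0.4886, 0.1427, 0.2341]
tool_rot: [1.814, 2.179, 0.473]
ft_force: [0.7, -0.0, -0.7]
grip_width: 0.575
grip_force: 0.0
t 17.47 a,b,c mm [313.6 -19.5 159.4] rot err [0.7 0.2 0.1] F(face) [-0.1 -0.2 -0.2] w 50.2 gf 0.0
[(array([210.9, 190.5]), [206, 185, 11, 12, 66])] [(array([253.4, 159. ]), [250, 151, 8, 17, 118])] [(array([288.1, 268.8]), [280, 252, 17, 39, 275]), (array([252.5, 289.6]), [247, 282, 12, 17, 126])]
```

View pics/k5.png

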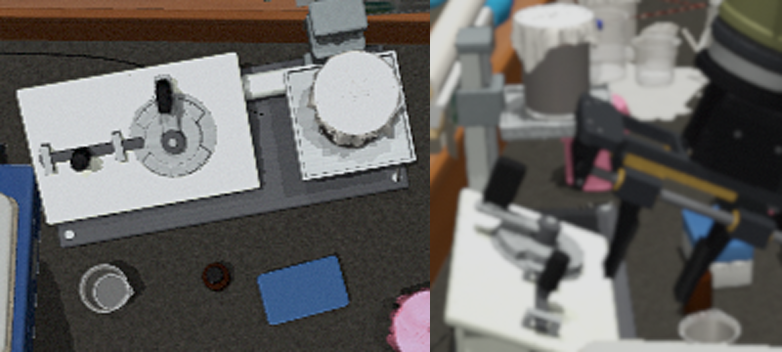

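The knob is back at (210.9,190.5), its home pixel at the start. The crank is at the top stop, the beaker stands on the raised tray, the bystanders are in place and the robot is clear. I'm handing the job in.

```bash
python3 -c "
from bench import ctrl
print(ctrl.close_job())"
```

```text
the job is handed in; nothing more can be done
None
```

I drew the bolt fully out, cranked the platform up to its top stop, pushed the bolt home again and let go; the beaker is still standing, the bystanders are in place, and I handed the job in at about 17.5 s.

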